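# Bring the wide tape roll to the dispenser pin

## Robot

A 7-joint arm with a two-finger parallel gripper is mounted at the origin on a cart in front of the work surface, level with it; the furniture and walls round the work are solid. World frame = base frame: x ahead of the robot, y to its left, z up, the work surface at z = 0. Lengths are in m, angles in rad, forces in N, time in s.
With the tool pointing down it reaches from about 0.35 to 0.9 m from the base axis. Payload 19.9 kg.
Tool frame: the origin (TCP) lies midway between the tips of the shut fingers; the grasp point (between the pads) lies 19 mm behind it; z points along the fingers, y is the line along which they close (so a half turn about z gives the same grasp; the last joint's range is limited). The gripper opens to 94 mm and grips with 3 to 60 N. Pads are 16 mm wide; open, the fingers measure 119 mm over their backs; the gripper's body (75 mm by 177 mm) begins 78 mm behind the grasp point.
Start: joints at [1.218, 0.417, -0.01, 1.614, 0.005, 1.111, -0.053], TCP at [0.191, -0.595, 0.205] pointing down, gripper open.
Joint ranges: [-2.81, 2.81], [-0.39, 2.02], [-1.27, 1.25], [0.06, 2.57], [-1.19, 4.33], [0.19, 2], [-2.82, 2.82]. Speed limits (rad/s): [1.89, 1.89, 2.39, 2.39, 3.01, 3.01, 3.01].

## Interface

Orientations are given as a unit quaternion [w, x, y, z].
In Python, from workcell import env, viewer gives the robot as it stands.
- The arm moves only by the shell command python3 -m jog 'ROWS'. ROWS is JSON, a list of rows, each a list of 7 numbers: the shift along the tool's x, y, z in mm, then the turn, a rotation vector about the tool's x, y, z in rad, then the closure, from -1 (fully open) to 1 (shut). A call has 1 to 5 rows; each row is the pose to reach, as a shift and turn from the pose commanded when the call began, along the tool's axes at that moment; what a row does not reach only later rows make up. A row lasts 1/8 s, in which the tool goes at most 62.5 mm and 10.7 degrees, less where a joint would pass 70% of its speed; a pose out of reach is approached as far as the arm can. A call with a gripper value outside its range is refused whole. The fingers move at their own pace and stop on an object; the grip force is fixed at half the most. Time passes only in rows, so rows that repeat a pose let the fingers close. It gives the time, the measured TCP pose, the force, the opening and the grip force at its end, in the units of the state.
- env.get_state(): the state, without advancing time (a new reading comes with each control period).
- viewer.get_image(name): name is "side" or "top" or "wrist"; returns the picture (400x640x3 uint8, red, green, blue); there is no depth.
- viewer.camera_info(name): a dict with "intrinsics" (3x3 intrinsics, pixels), "position" and "rotation" of the camera in the world. Camera axes: x right, y up, looking along -z (the intrinsics and any distortion apply to the point x, -y, -z); pixel columns grow to the right and rows downward; lengths in m; the calibration is good to about 2 mm. The wrist camera is an equidistant fisheye: a pixel r from the principal point sees the ray r / f radians off the axis. A picture is of the moment at which its call begins: read the wrist's pose just before it. camera_info takes no time and is no camera call; for the wrist camera it gives the pose at the moment of the call.
- env.finish_job(): hands the job in; it is judged then, once.
The state is a dict: "time": time; "joints": joint angles; "dq": joint speeds; "joint_torque": joint torques, N m; "position": TCP position; "tool_rot": TCP orientation; "force": force on the tool from outside, world axes, zero at the start; "wrist_torque": the same for the moment, N m; "grip_width": finger opening in m; "grip_force": force on a finger pad.
Only numpy, scipy, OpenCV 4.12 (cv2) and the standard library are available. Lean on these libraries where they do the work, as an engineer would, in place of code of your own. Each camera call takes 0.05 s, during which the arm holds its last target. There are 200 camera calls.

## Task

Slide the wide tape roll (the taller of the two on the wooden stand) straight up off its post, carry it over the row of cups in the tray, and stop with it upright and centred over the upright pin of the steel tape dispenser, its underside about one centimetre above the pin's tip and never touching the dispenser. Finish there, still gripping the roll and holding it still: do not lower it onto the pin or let it go. Leave the narrow roll on its post and do not disturb the cups.

Things in the scene. Friction and masses are not known exactly. Their poses are not given: they have to be found in the camera images.
- wide_roll_centre (a point): Centre (on its axis, half-way up) of the wide tape roll: beige tape wound on a cardboard core, outer diameter 62 mm, bore 32 mm right through, 44 mm tall, about 0.12 kg; its z axis is the axis of the bore. It starts lying flat on one of the two posts of the stand, loosely (the post is 14 mm thick), its underside 28 mm and its centre 50 mm above the bench.
- wide_roll: The same wide roll; origin at the centre of its underside.
- narrow_roll: The narrow tape roll, a bystander: like the wide one (62 mm across, 32 mm bore) but only 22 mm tall; it sits on the other post of the stand. Origin at the centre of its underside, 28 mm above the bench.
- stand: Fixed wooden stand: a board 240 x 84 x 18 mm, long along its x axis, origin at the centre of its underside on the bench. Two upright posts 14 mm thick stand at x = -60 mm and x = +60 mm of its frame (y = 0); their tips are 84 mm above the bench. Each has a round seat 48 mm across, whose top is 28 mm above the bench and on which the roll rests. The wide roll may be on either post; the stand may be on the left or on the right of the cup tray, the dispenser on the other side.
- dispenser: Fixed bench tape dispenser: round dark steel base 110 mm across and 14 mm high with one upright steel pin 14 mm thick in the middle and a low tear-off blade on one side (up to 51 mm above the bench). Origin at the centre of its underside on the bench.
- pin_tip (a point): Tip of the dispenser's pin, on its axis, 75 mm above the bench.
- cup_tray: Fixed shallow wooden tray 360 x 120 x 22 mm, long along its x axis (away from the robot), with three cups in a row in it; origin at the centre of its underside on the bench. It lies between the stand and the dispenser.
- cup_1: Ribbed grey cup, standing loose in the tray, about 94 mm across; origin at the centre of its foot, 6 mm above the bench; its top is about 116 mm above the bench.
- cup_2: Ribbed grey cup, standing loose in the tray, about 94 mm across; origin at the centre of its foot, 6 mm above the bench; its top is about 116 mm above the bench.
- cup_3: Ribbed grey cup turned upside down, standing loose in the tray, about 94 mm across; origin at the centre of its foot, 6 mm above the bench; its top is about 116 mm above the bench.
Things that resemble listed ones, but are neither listed nor needed, are in the scene too. What is shaped like the wide_roll but blue is not meant.

How it is judged:
By the outcome, as a careful person would: the job done as asked, in the order asked, and still so for the second after the job is handed in, while the arm keeps its last pose, push and grip.
It also fails if it takes over 42 s, if anything falls off the work surface, if the arm or the gripper's body presses on something with over 40 N, if the wrist force passes 120 N, or if a joint passes its speed limit or range.

## Working session

There is one attempt and no reset: what is moved stays moved. The work goes in short steps, Python scripts to look and compute and a shell command to move; the robot and the scene stay as the last step left them, time stands still between calls to the robot, and variables do not carry over. Pictures are saved under pics/ and viewed, at most 10 in all, crops included, and the job is handed in when it is done.

```bash
mkdir -p pics; ls; python3 - <<'E'
from workcell import env, viewer
import cv2,numpy as np
s=env.get_state();print(s['time'],s['position'],s['tool_rot'],s['grip_width'])
for n in("side","top"):
    im=viewer.get_image(n);cv2.imwrite(f"pics/{n}0.png",im[:,:,::-1]);c=viewer.camera_info(n);print(n,c)
E
```

```text
pics
0.0 [ 0.1910219  -0.59470149  0.20483157] [-5.89128935e-04  9.87948692e-01  1.54780547e-01 -1.29392430e-04] 0.09385803415338351
side {'intrinsics': array([[440.69945226,   0.        , 316.08082425],
       [  0.        , 440.69945226, 198.3332716 ],
       [  0.        ,   0.        ,   1.        ]]), 'position': array([-0.48331353,  0.67505577,  0.66576707]), 'rotation': array([-0.42293402, -0.26679101,  0.454392  ,  0.73720911])}
top {'intrinsics': array([[471.66303748,   0.        , 314.5402447 ],
       [  0.        , 471.66303748, 196.85530043],
       [  0.        ,   0.        ,   1.        ]]), 'position': array([0.18133939, 0.08292849, 1.70874076]), 'rotation': array([ 0.71076926,  0.07324891, -0.07374564, -0.69570341])}
```

View pics/top0.png

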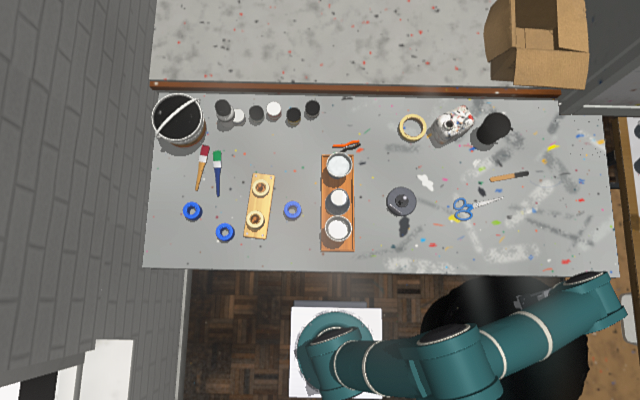

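View pics/side0.png

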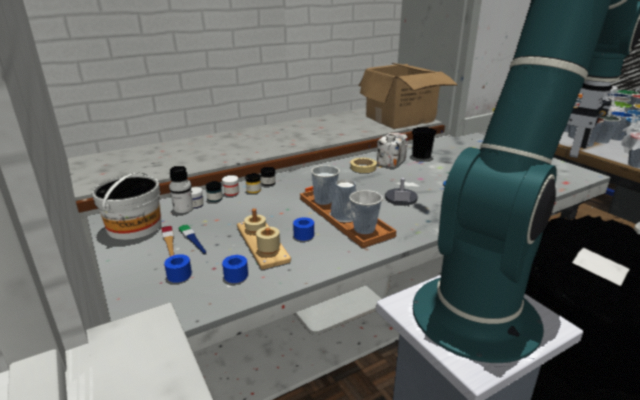

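The top view shows the stand at about (258,205), with one roll near at (255,219) and one far at (261,187). The cup tray is at (338,203) and the dispenser at (401,201).

There are several roll-like candidates in the top view:
- The near beige roll at (255,219), side view (267,240).
- The far beige roll at (261,187), side view (256,222).
- A loose tape ring at (412,127).
- Blue rolls at (192,210), (225,232) and (292,210).

The near beige roll looks taller and hides its post more, so it fits the description. I'll confirm that in a crop and measure.

```bash
cat > h.py <<'E'
import numpy as np,cv2
from scipy.spatial.transform import Rotation as R
from workcell import env,viewer
def rot(q): return R.from_quat([q[1],q[2],q[3],q[0]])
def ray(c,u,v):
    K=c['intrinsics'];d=np.array([(u-K[0,2])/K[0,0],-(v-K[1,2])/K[1,1],-1.])
    return c['position'],rot(c['rotation']).apply(d)
def onz(c,u,v,z):
    p,d=ray(c,u,v);return p+d*(z-p[2])/d[2]
def proj(c,P):
    q=rot(c['rotation']).inv().apply(np.array(P)-c['position']);K=c['intrinsics']
    return K[0,0]*q[0]/-q[2]+K[0,2],-K[1,1]*q[1]/-q[2]+K[1,2]
E
python3 - <<'E'
from h import *
c=viewer.camera_info("top");s=viewer.camera_info("side")
for n,u,v,z in[("near",255,219,.072),("far",261,187,.05),("disp",401,201,.014),("cup1",338,230,.116),("cup2",339,198,.116),("cup3",340,165,.116)]:
    P=onz(c,u,v,z);print(n,P.round(3),np.round(proj(s,P)))
for i,(u,v) in enumerate([(251,172),(274,175),(266,240),(244,237)]): print("stand",onz(c,u,v,.018).round(3))
a=cv2.imread("pics/top0.png")[160:250,235:435];b=cv2.imread("pics/side0.png")[180:275,225:425]
cv2.imwrite("pics/crop0.png",np.vstack([cv2.resize(x,None,fx=3.2,fy=3.1,interpolation=cv2.INTER_CUBIC) for x in(a,b)]))
E
```

```text
near [0.443 0.293 0.072] [268. 233.]
far [0.564 0.279 0.05 ] [255. 220.]
disp [ 0.531 -0.232  0.014] [401. 195.]
cup1 [0.404 0.003 0.116] [367. 198.]
cup2 [0.516 0.001 0.116] [346. 184.]
cup3 [ 0.634 -0.001  0.116] [326. 171.]
stand [0.628 0.323 0.018]
stand [0.618 0.237 0.018]
stand [0.376 0.257 0.018]
stand [0.386 0.336 0.018]
```

View pics/crop0.png

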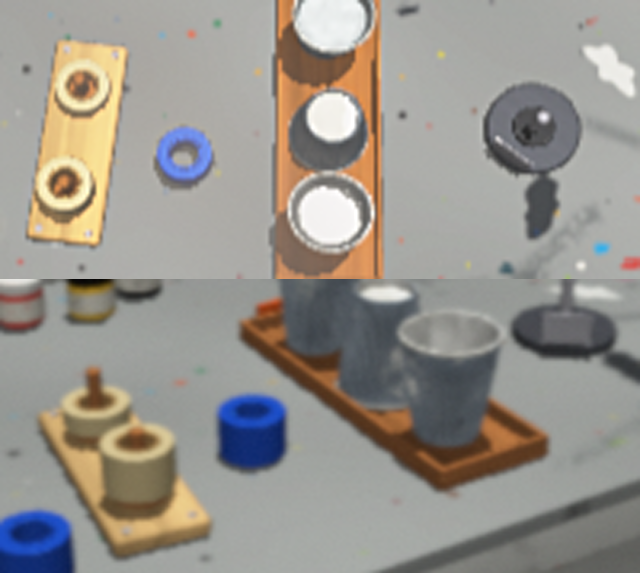

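The enlarged crop confirms it: the near roll at top (255,219) / side (267,240) is about twice as tall as the far one, beige and on the near post. That makes it the wide roll, and the post spacing I measured (0.122 m) matches the 0.12 m given. Next I plan an arc that swings the tool over to it.

```bash
cat > plan.py <<'E'
# usage: plan.py n x y z yaw_deg(of tool y) [arc] -> rows of shift/turn from commanded(~measured) pose
from h import *
import sys
def plan(n,x,y,z,yaw,arc):
    s=env.get_state();p=s['position'];r=rot(s['tool_rot'])
    yv=np.array([np.cos(np.radians(yaw)),np.sin(np.radians(yaw)),0]);zv=np.array([0,0,-1.])
    rt=R.from_matrix(np.column_stack([np.cross(yv,zv),yv,zv]))
    if (r.inv()*rt).magnitude()>np.pi/2+.5: print("(long turn)")
    rv=(r.inv()*rt).as_rotvec();g=np.array([x,y,z])
    for i in range(1,n+1):
        t=i/n
        if arc:
            a0,a1=np.arctan2(p[1],p[0]),np.arctan2(y,x);r0,r1=np.hypot(*p[:2]),np.hypot(x,y)
            a=a0+t*(a1-a0);q=r0+t*(r1-r0);w=np.array([q*np.cos(a),q*np.sin(a),p[2]+t*(z-p[2])])
        else: w=p+t*(g-p)
        print(np.round(r.inv().apply(w-p)*1000,1).tolist(),np.round(rv*t,3).tolist())
if __name__=="__main__":
    a=sys.argv;plan(int(a[1]),*map(float,a[2:6]),len(a)>6)
E
python3 plan.py 5 0.467 -0.361 0.25 -38 arc
```

```text
[74.2, -11.4, -9.0] [-0.0, -0.0, -0.119]
[145.7, -31.4, -18.0] [-0.0, -0.0, -0.239]
[213.4, -59.7, -27.0] [-0.001, -0.0, -0.358]
[276.6, -95.5, -36.0] [-0.001, -0.0, -0.477]
[334.2, -138.2, -45.0] [-0.001, -0.0, -0.597]
```

```bash
python3 -m jog '[[60,-8,-9,0,0,-0.1,-1],[118,-22,-18,0,0,-0.2,-1],[173,-42,-27,0,0,-0.3,-1],[226,-66,-36,0,0,-0.4,-1],[276,-96,-45,0,0,-0.5,-1]]'; python3 plan.py 5 0.56 -0.08 0.25 -12 arc
```

```text
time: 0.72
position: [0.4258, -0.4177, 0.2504]
tool_rot: [-0.0, 0.918, 0.396, -0.0]
force: [0.3, -0.9, -0.1]
grip_width: 0.0939
grip_force: 0.0
[74.8, -9.5, 0.1] [-0.0, -0.0, -0.109]
[147.1, -28.2, 0.2] [-0.0, -0.0, -0.219]
[215.7, -55.6, 0.3] [-0.0, -0.0, -0.328]
[279.5, -91.2, 0.4] [-0.0, -0.0, -0.438]
[337.7, -134.2, 0.5] [-0.001, -0.0, -0.547]
```

```bash
python3 -m jog '[[60,-6,0,0,0,-0.09,-1],[118,-20,0,0,0,-0.18,-1],[173,-40,0,0,0,-0.27,-1],[200,-52,0,0,0,-0.3,-1],[200,-52,0,0,0,-0.3,-1]]'; python3 - <<'E'
from h import *
c=viewer.camera_info("wrist");im=viewer.get_image("wrist");cv2.imwrite("pics/w1.png",im[:,:,::-1]);print(c)
np.save("w1.npy",c,allow_pickle=True)
E
python3 plan.py 10 0.443 0.293 0.25 40 arc
```

```text
time: 1.35
position: [0.5252, -0.2366, 0.2504]
tool_rot: [-0.0, 0.849, 0.529, 0.0]
force: [-0.2, -1.0, -0.4]
grip_width: 0.0939
grip_force: 0.0
{'intrinsics': array([[309.70691629,   0.        , 314.4773695 ],
       [  0.        , 309.70691629, 200.19633879],
       [  0.        ,   0.        ,   1.        ]]), 'position': array([ 0.55942838, -0.16627693,  0.42908726]), 'rotation': array([ 0.96521882, -0.13111532,  0.03028539, -0.22415218])}
[57.4, -9.3, 0.0] [-0.0, -0.0, -0.116]
[113.2, -24.4, 0.0] [-0.0, -0.0, -0.232]
[166.6, -44.8, 0.1] [-0.0, -0.0, -0.347]
[217.4, -70.3, 0.1] [-0.0, -0.0, -0.463]
[264.9, -100.7, 0.1] [-0.0, -0.0, -0.579]
[308.7, -135.4, 0.1] [-0.0, -0.0, -0.695]
[348.5, -174.0, 0.2] [-0.0, -0.0, -0.811]
[383.8, -216.2, 0.2] [-0.0, -0.0, -0.927]
[414.4, -261.4, 0.3] [-0.0, -0.0, -1.042]
[440.0, -309.0, 0.3] [-0.0, -0.0, -1.158]
```

View pics/w1.png

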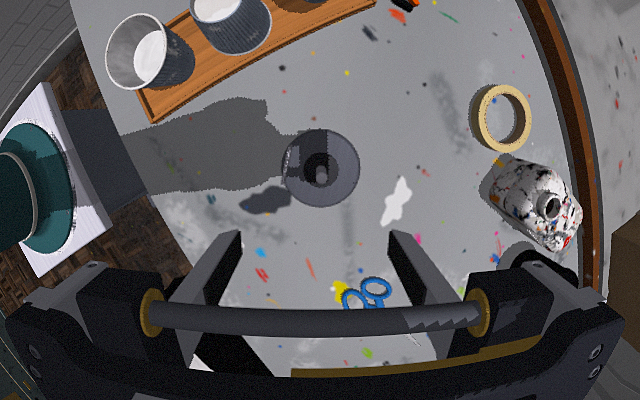

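The wrist view shows the dispenser base at about (320,168) and the pin tip at about (322,180). I'll back-project the base contour and locate the pin.

```bash
cat >> h.py <<'E'
def fray(c,u,v):
    K=c['intrinsics'];x,y=u-K[0,2],v-K[1,2];r=np.hypot(x,y);t=r/K[0,0];k=np.sin(t)/max(r,1e-9)
    return rot(c['rotation']).apply([x*k,-y*k,-np.cos(t)])
def fonz(c,u,v,z):
    d=fray(c,u,v);p=c['position'];return p+d*(z-p[2])/d[2]
def circ(P):
    A=np.c_[2*P[:,:2],np.ones(len(P))];s=np.linalg.lstsq(A,(P[:,:2]**2).sum(1),rcond=None)[0]
    return s[:2],np.sqrt(s[2]+s[:2]@s[:2])
E
python3 - <<'E'
from h import *
c=np.load("w1.npy",allow_pickle=True).item()
im=cv2.imread("pics/w1.png");g=cv2.GaussianBlur(cv2.cvtColor(im,cv2.COLOR_BGR2GRAY),(3,3),0)
# radial edge on the disc: strongest gradient outward near the rim
P=[];px=[]
for a in np.radians(np.arange(-70,100,5)):   # right / lower side: lit bench behind
    rr=np.arange(30,50,.5);u=320+rr*np.cos(a);v=168+rr*np.sin(a)
    l=cv2.remap(g,u.astype('f')[None],v.astype('f')[None],1)[0].astype(float)
    d=l[4:]-l[:-4];i=d.argmax()
    if d[i]>15: P.append(fonz(c,u[i+2],v[i+2],.014))
P=np.array(P)
for _ in range(3):
    o,r=circ(P);e=abs(np.hypot(*(P[:,:2]-o).T)-r);P=P[e<max(.0015,1.5*e.std())]
print("base",o,r,len(P))
print("tip est",fonz(c,322,180,.075))
K=cv2.resize(im[120:215,270:370],None,fx=5,fy=5,interpolation=cv2.INTER_CUBIC)
t=cv2.imread("pics/side0.png")[165:215,375:430];t=cv2.resize(t,None,fx=5,fy=9.5,interpolation=cv2.INTER_CUBIC)[:475]
cv2.imwrite("pics/pin.png",np.hstack([K,t]))
E
```

```text
base [ 0.53573592 -0.23319192] 0.05420703338095637 34
tip est [ 0.53501178 -0.23619482  0.075     ]
```

View pics/pin.png

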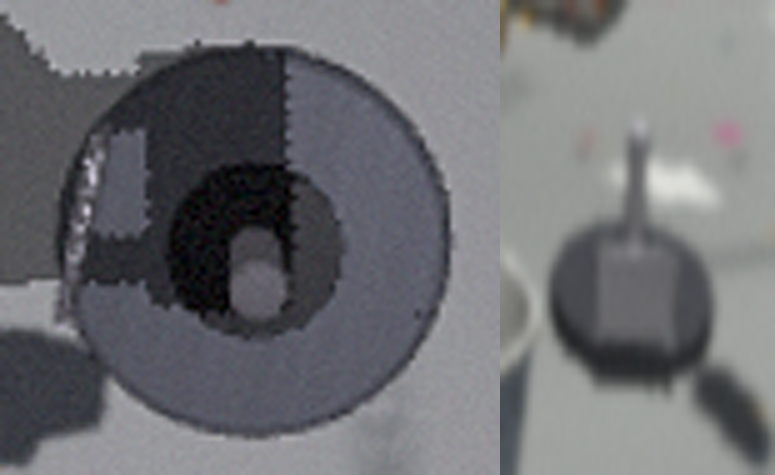

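```bash
python3 -m jog '[[56,-8,0,0,0,-0.11,-1],[112,-24,0,0,0,-0.23,-1],[166,-45,0,0,0,-0.35,-1],[217,-70,0,0,0,-0.46,-1],[265,-100,0,0,0,-0.58,-1]]'; python3 plan.py 7 0.443 0.293 0.25 40 arc
```

```text
time: 2.02
position: [0.5528, 0.0433, 0.2502]
tool_rot: [0.0, 0.663, 0.748, -0.0]
force: [0.9, 0.6, 0.6]
grip_width: 0.094
grip_force: 0.0
[40.0, -3.1, 0.0] [-0.0, 0.0, -0.083]
[79.4, -9.0, 0.0] [-0.0, 0.0, -0.165]
[118.1, -17.8, 0.1] [-0.0, 0.0, -0.248]
[155.7, -29.3, 0.1] [-0.0, 0.0, -0.33]
[192.3, -43.4, 0.1] [-0.0, 0.0, -0.413]
[227.4, -60.0, 0.2] [-0.0, 0.0, -0.495]
[261.1, -79.0, 0.2] [-0.0, 0.0, -0.578]
```

The crop shows the tip disc at (258,288), which is wrist pixel (321.2,177.2). I'll carry on to the roll.

```bash
python3 -m jog '[[56,-5,0,0,0,-0.12,-1],[110,-16,0,0,0,-0.24,-1],[160,-31,0,0,0,-0.35,-1],[210,-52,0,0,0,-0.46,-1],[240,-67,0,0,0,-0.58,-1]]'; python3 -m jog '[[0,0,0,0,0,0,-1]]'; python3 - <<'E'
from h import *
c=np.load("w1.npy",allow_pickle=True).item();print("tip",fonz(c,321.2,177.2,.075))
c=viewer.camera_info("wrist");im=viewer.get_image("wrist");cv2.imwrite("pics/w2.png",im[:,:,::-1])
np.save("w2.npy",c,allow_pickle=True);print(c['position'])
E
```

```text
time: 2.65
position: [0.457, 0.2743, 0.2504]
tool_rot: [0.0, 0.421, 0.907, -0.0]
force: [0.9, -0.3, 1.0]
grip_width: 0.094
grip_force: 0.0
time: 2.78
position: [0.457, 0.2742, 0.2505]
tool_rot: [-0.0, 0.421, 0.907, 0.0]
force: [0.4, -0.9, -0.8]
grip_width: 0.0942
grip_force: 0.0
tip [ 0.53562756 -0.23278446  0.075     ]
[0.4064499  0.33415859 0.42918512]
```

View pics/w2.png

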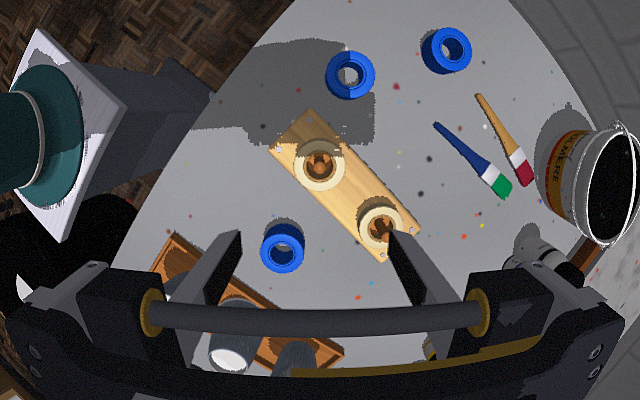

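The pin tip and the base centre agree at (0.5357, -0.233). The wide roll is at (319,164) in the wrist view. Next I segment its cream top ring.

```bash
python3 - <<'E'
from h import *
c=np.load("w2.npy",allow_pickle=True).item()
im=cv2.imread("pics/w2.png");x0,y0=280,125;cr=im[y0:y0+80,x0:x0+80]
hs=cv2.cvtColor(cr,cv2.COLOR_BGR2HSV)
print("ring/wood hsv",[hs[v-y0,u-x0].tolist() for u,v in[(319,142),(340,160),(300,175),(300,135),(352,185),(319,188)]])
m=((hs[...,1]<95)&(hs[...,0]>12)&(hs[...,0]<35)&(hs[...,2]>150)).astype(np.uint8)*255
cv2.imwrite("pics/m2.png",np.hstack([cv2.resize(cr,None,fx=5,fy=5,interpolation=cv2.INTER_CUBIC),cv2.cvtColor(cv2.resize(m,None,fx=5,fy=5,interpolation=0),8)]))
E
```

```text
ring/wood hsv [[17, 80, 127], [21, 54, 239], [23, 53, 240], [16, 121, 131], [17, 119, 215], [23, 56, 240]]
```

View pics/m2.png

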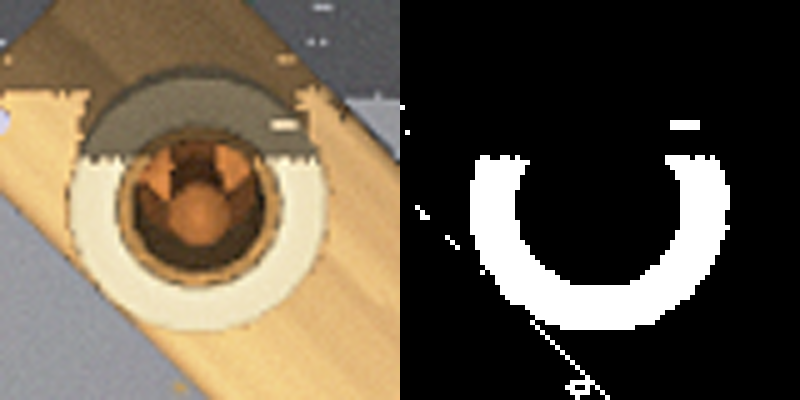

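```bash
python3 - <<'E'
from h import *
c=np.load("w2.npy",allow_pickle=True).item()
im=cv2.imread("pics/w2.png");x0,y0=280,125;hs=cv2.cvtColor(im[y0:y0+80,x0:x0+80],cv2.COLOR_BGR2HSV)
m=((hs[...,1]<95)&(hs[...,0]>12)&(hs[...,0]<35)&(hs[...,2]>150)).astype(np.uint8)
m=cv2.morphologyEx(m,cv2.MORPH_OPEN,np.ones((3,3)))
k=max(cv2.findContours(m,0,1)[0],key=cv2.contourArea)[:,0,:]
P=np.array([fonz(c,u+x0,v+y0,.072) for u,v in k if v>33])
mid=np.median(P[:,:2],0)
for _ in range(5):
    o,r=circ(P) if _ else (fonz(c,319.5,164.5,.072)[:2],.031)
    e=np.hypot(*(P[:,:2]-o).T); P=P[e>.027]
print(o,r,len(P)); 
pp=fonz(c,280+200/5,125+207/5,.084);print("post tip",pp,fonz(c,319.5,164.5,.072))
E
python3 plan.py 1 0.443 0.293 0.25 40
```

```text
[0.44826541 0.29393819] 0.029716232115203165 87
post tip [0.44792818 0.29533511 0.084     ] [0.44746701 0.29531837 0.072     ]
[25.1, 1.5, 0.3] [-0.0, 0.0, -0.0]
```

```bash
python3 plan.py 5 0.448 0.294 0.035 40; python3 -m jog '[[20,3,0,0,0,0,-1],[20,3,50,0,0,0,-1],[20,3,100,0,0,0,-1]]';python3 plan.py 1 0.448 0.294 0.035 40
```

```text
[4.5, 1.2, 43.1] [-0.0, 0.0, -0.0]
[9.1, 2.4, 86.1] [-0.0, 0.0, -0.0]
[13.6, 3.6, 129.2] [-0.0, 0.0, -0.0]
[18.2, 4.8, 172.3] [-0.0, 0.0, -0.0]
[22.7, 6.0, 215.3] [-0.0, 0.0, -0.0]
time: 3.2
position: [0.4486, 0.2888, 0.1492]
tool_rot: [0.001, 0.424, 0.906, 0.0]
force: [1.8, -0.6, -0.4]
grip_width: 0.0939
grip_force: 0.0
[4.5, 2.8, 114.2] [0.001, 0.001, -0.003]
```

```bash
python3 -m jog '[[3,3,40,0,0,0,-1],[3,3,80,0,0,0,-1],[3,3,114,0,0,0,-1],[3,3,114,0,0,0,-1]]' && python3 -m jog '[[0,0,0,0,0,0,0.3],[0,0,0,0,0,0,0.6],[0,0,0,0,0,0,1],[0,0,0,0,0,0,1],[0,0,0,0,0,0,1]]'
```

```text
time: 3.7
position: [0.4472, 0.2927, 0.0345]
tool_rot: [-0.001, 0.423, 0.906, -0.002]
force: [0.1, 0.0, 0.0]
grip_width: 0.094
grip_force: 0.0
time: 4.32
position: [0.4476, 0.2951, 0.0371]
tool_rot: [0.0, 0.422, 0.907, 0.0]
force: [-1.5, -1.6, 8.2]
grip_width: 0.0617
grip_force: 30.0
```

```bash
python3 -m jog '[[0,0,-5,0,0,0,1],[0,0,-15,0,0,0,1],[0,0,-30,0,0,0,1],[0,0,-45,0,0,0,1],[0,0,-60,0,0,0,1]]'; python3 -m jog '[[0,0,-40,0,0,0,1],[0,0,-80,0,0,0,1],[0,0,-120,0,0,0,1],[0,0,-140,0,0,0,1],[0,0,-140,0,0,0,1]]'; python3 - <<'E'
from h import *
for n in("side","wrist"):
    im=viewer.get_image(n);cv2.imwrite(f"pics/{n}3.png",im[:,:,::-1])
a=cv2.imread("pics/side3.png")[100:300,150:400];b=cv2.imread("pics/wrist3.png")[100:400,120:520]
cv2.imwrite("pics/v3.png",np.hstack([cv2.resize(a,(375,300)),b]))
E
python3 plan.py 15 0.536 -0.233 0.235 -12 arc
```

```text
time: 4.95
position: [0.4473, 0.2952, 0.0978]
tool_rot: [0.0, 0.422, 0.907, 0.0]
force: [0.0, 0.0, -1.0]
grip_width: 0.0622
grip_force: 30.0
time: 5.58
position: [0.4476, 0.2954, 0.238]
tool_rot: [0.001, 0.422, 0.907, 0.001]
force: [0.1, -0.6, -1.8]
grip_width: 0.062
grip_force: 30.0
[-35.6, -2.1, 0.1] [-0.0, 0.0, 0.061]
[-71.3, -6.6, 0.1] [-0.0, 0.0, 0.121]
[-106.7, -13.4, 0.2] [-0.0, 0.0, 0.182]
[-141.9, -22.7, 0.3] [-0.0, 0.0, 0.242]
[-176.5, -34.4, 0.4] [-0.0, 0.0, 0.303]
[-210.5, -48.5, 0.4] [-0.0, 0.0, 0.364]
[-243.7, -64.9, 0.5] [-0.0, 0.0, 0.424]
[-275.9, -83.5, 0.6] [-0.0, 0.0, 0.485]
[-306.9, -104.4, 0.7] [-0.0, 0.0, 0.546]
[-336.7, -127.4, 0.7] [-0.0, 0.0, 0.606]
[-365.0, -152.6, 0.8] [-0.0, 0.0, 0.667]
[-391.7, -179.7, 0.9] [-0.0, 0.0, 0.727]
[-416.7, -208.7, 1.0] [-0.0, 0.0, 0.788]
[-439.9, -239.4, 1.1] [-0.0, 0.0, 0.849]
[-461.1, -271.8, 1.2] [-0.001, 0.0, 0.909]
```

View pics/v3.png

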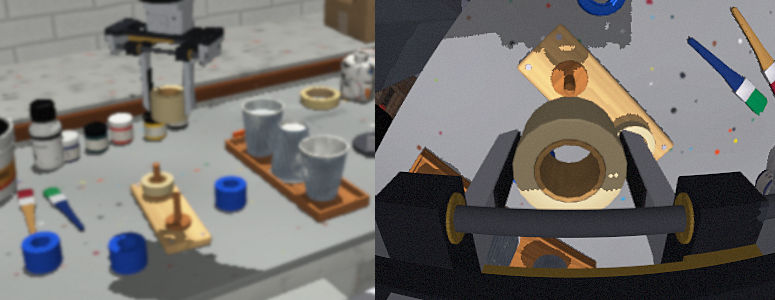

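The roll is lifted clear, upright in the fingers, and the near post at (178,210) is bare. The narrow roll is still on its post. Now I carry it over the cups at this height (underside about 0.23 m).

```bash
python3 -m jog '[[-20,0,0,0,0,0.03,1],[-60,-4,0,0,0,0.1,1],[-107,-13,0,0,0,0.18,1],[-155,-27,0,0,0,0.26,1],[-200,-44,0,0,0,0.34,1]]'; python3 plan.py 10 0.536 -0.233 0.235 -12 arc
```

```text
time: 6.3
position: [0.543, 0.111, 0.2354]
tool_rot: [-0.001, 0.571, 0.821, -0.001]
force: [1.0, 0.5, -1.5]
grip_width: 0.0618
grip_force: 30.0
[-34.0, -3.3, 0.0] [-0.0, 0.0, 0.056]
[-67.8, -8.6, 0.1] [-0.0, 0.0, 0.113]
[-101.5, -16.1, 0.1] [-0.0, 0.0, 0.169]
[-134.8, -25.7, 0.2] [-0.001, 0.0, 0.226]
[-167.7, -37.4, 0.2] [-0.001, 0.0, 0.282]
[-199.9, -51.2, 0.3] [-0.001, 0.0, 0.339]
[-231.4, -67.0, 0.3] [-0.001, 0.0, 0.395]
[-262.0, -84.8, 0.4] [-0.001, 0.0, 0.452]
[-291.6, -104.6, 0.4] [-0.001, 0.0, 0.508]
[-320.0, -126.3, 0.5] [-0.002, 0.0, 0.565]
```

```bash
python3 -m jog '[[-45,-5,0,0,0,0.07,1],[-90,-13,0,0,0,0.15,1],[-135,-25,0,0,0,0.23,1],[-178,-42,0,0,0,0.3,1],[-215,-58,0,0,0,0.37,1]]'; python3 plan.py 3 0.536 -0.233 0.235 -12 
```

```text
time: 6.92
position: [0.5632, -0.1108, 0.2353]
tool_rot: [-0.001, 0.712, 0.702, -0.001]
force: [-0.1, -0.5, -1.9]
grip_width: 0.0617
grip_force: 30.0
[-40.9, -8.5, 0.1] [-0.001, 0.0, 0.065]
[-81.7, -16.9, 0.2] [-0.001, 0.0, 0.13]
[-122.6, -25.4, 0.3] [-0.002, 0.0, 0.195]
```

```bash
python3 -m jog '[[-41,-8,0,0,0,0.065,1],[-80,-17,0,0,0,0.13,1],[-112,-23,0,0,0,0.18,1],[-119,-25,0,0,0,0.195,1],[-119,-25,0,0,0,0.195,1]]'; python3 -m jog '[[0,0,0,0,0,0,1],[0,0,0,0,0,0,1]]'; python3 - <<'E'
from h import *
s=env.get_state();np.save("s4.npy",s,allow_pickle=True)
for n in("side","top","wrist"):
    c=viewer.camera_info(n);im=viewer.get_image(n);cv2.imwrite(f"pics/{n}4.png",im[:,:,::-1]);np.save(n+"4.npy",c,allow_pickle=True)
b=cv2.imread("pics/wrist4.png")[170:330,230:410];a=cv2.imread("pics/side4.png")[100:220,330:470]
cv2.imwrite("pics/v4.png",np.hstack([cv2.resize(a,(400,343),interpolation=cv2.INTER_CUBIC),cv2.resize(b,(386,343),interpolation=cv2.INTER_CUBIC)]))
p=s['position'];print(p,np.degrees(rot(s['tool_rot']).as_matrix()[2]))
c=viewer.camera_info("side");print("side: roll bottom/top c",proj(c,p-[0,0,.009]),proj(c,p+[0,0,.035]))
E
```

```text
time: 7.55
position: [0.5376, -0.2267, 0.236]
tool_rot: [-0.0, 0.776, 0.631, -0.0]
force: [0.1, 0.4, -0.4]
grip_width: 0.0617
grip_force: 30.0
time: 7.8
position: [0.538, -0.2257, 0.2364]
tool_rot: [-0.0, 0.775, 0.632, 0.0]
force: [-0.3, -0.2, -1.1]
grip_width: 0.0618
grip_force: 30.0
[ 0.5379508  -0.22568893  0.23643478] [ 1.32110574e-02 -4.00473974e-03 -5.72957779e+01]
side: roll bottom/top c (np.float64(402.8319521512797), np.float64(133.88152395294202)) (np.float64(403.94364994331465), np.float64(120.2824476508425))
```

View pics/v4.png

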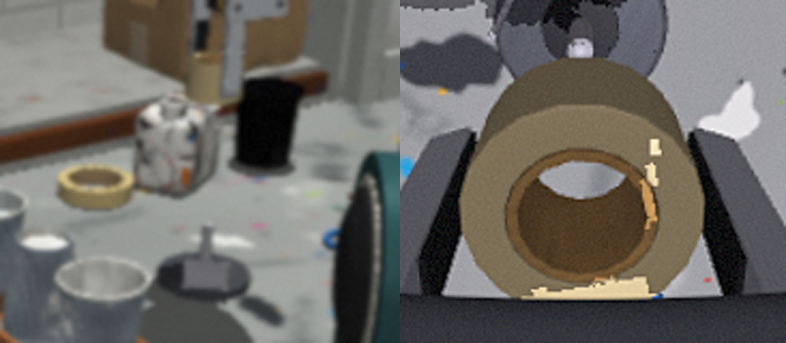

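The side crop shows the roll upright at (207,77), which is full-image (402,127); I predicted (403,127). The wrist crop shows the top ring and core, and I'll use the core ring's extremes to get the axis offset.

```bash
python3 - <<'E'
from h import *
c=np.load("wrist4.npy",allow_pickle=True).item();s=np.load("s4.npy",allow_pickle=True).item();p=s['position'];r=rot(s['tool_rot'])
f=lambda x,y:(230+x/2.144-400/2.144-.25,170+y/2.144-.25)
print("core/outer/tool-axis offsets, mm")
for pts in([(506,212),(657,212),(581,148),(581,282)],[(460,200),(703,205),(582,103)]):
    P=np.array([fonz(c,*f(*q),p[2]+.035) for q in pts]);o,rad=circ(P)
    print(o,rad*1e3,r.inv().apply(np.r_[o,p[2]]-p).round(4)*1e3)
# outer rim of lower face and side view vertical extents
cs=np.load("side4.npy",allow_pickle=True).item();im=cv2.imread("pics/side4.png")
hs=cv2.cvtColor(im,cv2.COLOR_BGR2HSV)[105:150,385:425]
m=((hs[...,0]>14)&(hs[...,0]<32)&(hs[...,1]>45)&(hs[...,2]>60)).astype(np.uint8)
k,_=cv2.findContours(m,0,2);k=max(k,key=cv2.contourArea);x,y,w,h=cv2.boundingRect(k);print("side bbox",x+385,y+105,w,h)
# expected silhouette
a=np.linspace(0,6.28,60)
for oz in(-.009,.035):
    q=np.array([proj(cs,p+[.031*np.cos(t),.031*np.sin(t),oz]) for t in a]);print(q.min(0),q.max(0))
E
```

```text
core/outer/tool-axis offsets, mm
[ 0.53761843 -0.22650174] 18.712405098069183 [-0.9 -0.2 -0. ]
[ 0.53757079 -0.22652206] 30.05114009780814 [-0.9 -0.2 -0. ]
side bbox 385 105 30 32
[392.88192459 130.85630347] [412.84888121 137.02832286]
[393.8475994  117.48501369] [414.10744152 123.19443126]
```

Core and outer rim agree: the roll axis is 0.9 mm off the TCP along tool x, and the side view's underside row (136.5) matches the prediction (137). TCP target is (0.536, -0.232, 0.094), and I'll approach it in two stages.

```bash
python3 plan.py 1 0.5361 -0.2322 0.120 -12; python3 plan.py 1 0.5361 -0.2322 0.120 -11.7 >/dev/null; python3 -m jog '[[-6,-1,0,0,0,0,1],[-6,-1,30,0,0,0,1],[-6,-1,70,0,0,0,1],[-6,-1,105,0,0,0,1],[-6,-1,116,0,0,0,1]]'; python3 -m jog '[[0,0,0,0,0,0,1],[0,0,0,0,0,0,1]]'; python3 plan.py 1 0.5361 -0.2322 0.094 -12
```

```text
[-6.2, -0.4, 116.4] [-0.0, -0.0, 0.005]
time: 8.57
position: [0.5344, -0.2323, 0.1187]
tool_rot: [-0.001, 0.776, 0.631, -0.001]
force: [-1.2, 0.3, -2.1]
grip_width: 0.0619
grip_force: 30.0
time: 8.82
position: [0.5362, -0.2326, 0.1218]
tool_rot: [0.001, 0.776, 0.631, 0.0]
force: [-0.7, 0.2, -1.8]
grip_width: 0.0618
grip_force: 30.0
[0.4, -0.2, 27.8] [0.002, 0.0, 0.004]
```

```bash
python3 -m jog '[[0,0,8,0,0,0,1],[0,0,16,0,0,0,1],[0,0,23,0,0,0,1],[0,0,26,0,0,0,1],[0,0,26,0,0,0,1]]'; python3 -m jog '[[0,0,0,0,0,0,1],[0,0,0,0,0,0,1],[0,0,0,0,0,0,1]]'; python3 - <<'E'
from h import *
s=env.get_state();p=s['position'];print(p)
for n in("side","top","wrist"):
    c=viewer.camera_info(n);im=viewer.get_image(n);cv2.imwrite(f"pics/{n}5.png",im[:,:,::-1]);np.save(n+"5.npy",c,allow_pickle=True)
    if n!="wrist":print(n,"tip",proj(c,[.5357,-.233,.075]),"under",proj(c,p-[0,0,.009]),"base",proj(c,[.5357,-.233,.014]))
b=cv2.imread("pics/wrist5.png")[170:330,230:410];a=cv2.imread("pics/side5.png")[145:220,365:440]
cv2.imwrite("pics/v5.png",np.hstack([cv2.resize(a,(400,400),interpolation=cv2.INTER_CUBIC),cv2.resize(b,(386,400),interpolation=cv2.INTER_CUBIC)]))
E
```

```text
time: 9.45
position: [0.5354, -0.2322, 0.0942]
tool_rot: [-0.0, 0.776, 0.631, -0.0]
force: [0.5, 0.7, -1.2]
grip_width: 0.0621
grip_force: 30.0
time: 9.82
position: [0.5355, -0.2323, 0.0946]
tool_rot: [0.0, 0.776, 0.631, 0.0]
force: [-0.3, -0.8, -2.1]
grip_width: 0.0618
grip_force: 30.0
[ 0.53552392 -0.23228708  0.09456882]
side tip (np.float64(401.3789815242336), np.float64(177.94354343010792)) under (np.float64(401.4920496189892), np.float64(175.07116351113478)) base (np.float64(399.984597623708), np.float64(194.52067981860557))
top tip (np.float64(404.45182423730165), np.float64(196.24786603298728)) under (np.float64(404.81879729192497), np.float64(195.66817477129146)) base (np.float64(401.303235176593), np.float64(199.70521869517938))
```

View pics/v5.png

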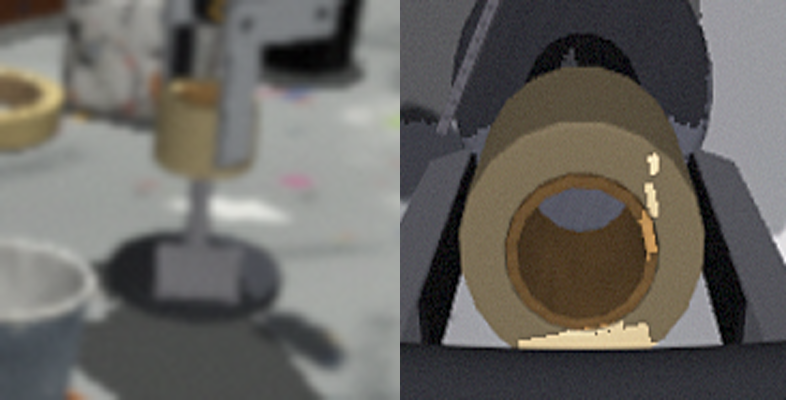

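The side crop shows the roll upright above the pin with a visible gap. I'll check the centring numerically from edge profiles.

```bash
python3 - <<'E'
from h import *
im=cv2.imread("pics/side5.png").astype(int);c=np.load("side5.npy",allow_pickle=True).item()
L=lambda a:' '.join(f'{x:4d}' for x in a)
sat=im[...,2]-im[...,0]
print("cols 388..418\n      ",L(range(388,419)))
for v in range(160,182,2): print(v,"r-b",L(sat[v,388:419]))
for v in range(180,188,2): print(v,"g",L(im[v,388:419,1]))
p=env.get_state()['position'];a=np.linspace(0,6.28,80)
for oz in(-.009,.035):
    q=np.array([proj(c,[.5357+.031*np.cos(t),-.233+.031*np.sin(t),p[2]+oz]) for t in a]);print(q.min(0),q.max(0))
print(proj(c,[.5357,-.233,.06]))
w=np.load("wrist5.npy",allow_pickle=True).item();r=rot(env.get_state()['tool_rot'])
f=lambda x,y:(230+(x-400)/2.144-.25,170+y/2.5-.25)
for pts in([(506,247),(657,247),(581,173),(581,329)],[(460,233),(703,239),(582,121)]):
    P=np.array([fonz(w,*f(*q),p[2]+.035) for q in pts]);print(circ(P))
E
```

```text
cols 388..418
        388  389  390  391  392  393  394  395  396  397  398  399  400  401  402  403  404  405  406  407  408  409  410  411  412  413  414  415  416  417  418
160 r-b    5    6    5    9   21   44   51   29   20   33   42   44   45   45   40   39   39   31   13   -1   -4   -6   -5   -6   -4   -1    2    3    3    2    0
162 r-b    7    6    6    7   14   35   48   37   35   40   46   52   58   61   62   62   59   44   18   -1   -5   -4   -6   -3    4   12   15   14   13    9   -3
164 r-b   19   23   16    8   10   19   28   33   34   34   36   38   42   46   50   49   45   30    8   -3   -5   -6   -5   -4    6    9    2    1    0   -2   -3
166 r-b   13   16   11   10    8   11   21   29   35   35   38   39   40   41   41   43   39   26    6   -3   -5   -5   -5   -4    4    6    1    1    1   -1   -1
168 r-b    1    0    0    0    1    7   20   30   34   38   38   39   40   41   44   43   40   24    3   -5   -5   -5   -5   -2    6    8    3    0    0    0    0
170 r-b    2    2    0    0    1    7   20   30   34   37   39   40   41   43   43   42   37   19    1   -6  
[... 1128 characters left out ...]
04  198  191  188  188  190  191  184  175  168  162  162  161
184 g  156  158  158  156  157  159  159  161  166  172  179  171  138  108  105  127  174  212  224  226  226  226  226  226  226  223  217  209  196  184  173
186 g  158  157  158  157  157  157  155  157  156  156  153  136  111  101  104  114  138  167  177  182  185  183  181  180  183  187  188  190  190  188  182
[392.11219438 171.36851507] [411.19869932 178.83838237]
[393.02446679 159.13015682] [412.37940006 166.2209867 ]
(np.float64(401.0313135694531), np.float64(182.07679475503676))
(array([ 0.53522851, -0.23280148]), np.float64(0.018704441715900397))
(array([ 0.53514367, -0.23296523]), np.float64(0.030081778721463472))
```

Everything checks out:
- **Centring:** the roll axis is within about 1 mm of the pin in both the wrist and side views.
- **Height:** the underside edge is at row 178.8, exactly as predicted for about 10 mm of clearance.
- **Grip:** the roll is gripped at 30 N and held still.

I'm handing the job in.

```bash
python3 -c "
from workcell import env
print(env.finish_job())"
```

```text
the job is handed in; nothing more can be done
None
```

The wide roll is held upright and still over the dispenser pin, centred to about 1 mm with its underside about 1 cm above the tip, and the job is handed in at about 10 s on the robot clock; the result wasn't reported back.

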